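# Tip the round pot of beeswax bars into its tray

### The arm

A 6-joint arm with a two-finger parallel gripper is mounted at the origin on the work surface. World frame = base frame: x ahead of the robot, y to its left, z up, the work surface at z = 0. Lengths are in mm, angles in rad, forces in N, time in s.
With the tool pointing down it reaches from about 275 to 1000 mm from the base axis. Payload 8.4 kg.
Tool frame: the origin (TCP) lies between the finger pads; the fingertips stand r.finger_overhang ahead of it and the grasp point (between the pads) is the TCP (r.finger_overhang is the distance from the TCP to the fingertips, in mm); z points along the fingers, y is the line along which they close (so a half turn about z gives the same grasp; the last joint's range is limited). The gripper opens to 85 mm and grips with 20 to 120 N. Pads are 22 mm wide; open, the fingers measure 114 mm over their backs; the gripper's body (76 mm by 85 mm) begins 54 mm behind the grasp point. The pads swing forward as they close: fully open they stand 13 mm farther back than shut.
Start: joints at [1.273, 0.353, 1.633, -0, 1.155, -0.002], TCP at [182.189, 597.859, 250.281] pointing down, gripper open.
Joint ranges: [-2.63, 2.63], [-0.92, 2.1], [0.06, 2.66], [-1.3, 4.44], [0, 2.69], [-3.02, 3.02]. Speed limits (rad/s): [2.22, 2.22, 2.79, 3.14, 3.14, 3.14].

### API

Orientations are given as [roll, pitch, yaw] about the fixed x, y, z axes, in that order (R = Rz(yaw) Ry(pitch) Rx(roll)).
In Python, from rig import r, cams, sign_off gives the robot as it stands.
- The arm moves only by the shell command python3 -m crank 'ROWS' [FORCE]. ROWS is JSON, a list of rows, each a list of 7 numbers: the shift along the tool's x, y, z in m, then the turn, a rotation vector about the tool's x, y, z in rad, then the closure, from 0 (fully open) to 1 (shut). In form: [[dx, dy, dz, ax, ay, az, gripper], ...]. A call has 1 to 5 rows; each row is the pose to reach, as a shift and turn from the pose commanded when the call began, along the tool's axes at that moment; what a row does not reach only later rows make up. A row lasts 1/10 s, in which the tool goes at most 50 mm and 8.59 degrees, less where a joint would pass 70% of its speed; a pose out of reach is approached as far as the arm can. A call with a gripper value outside its range is refused whole. The fingers move at their own pace and stop on an object; FORCE is the grip in N (left out, the last holds). Time passes only in rows, so rows that repeat a pose let the fingers close. It gives the time, the measured TCP pose, the force, the opening and the grip force at its end, in the units of the state.
- r.sense(): the state, without advancing time (a new reading comes with each control period).
- cams.grab_frame(name): name is "side" or "top"; returns a dict with "image" (384x512x3 uint8, red, green, blue), "fx", "fy", "cx", "cy" (pixels), "position" and "orientation" of the camera in the world. Camera axes: x right, y down, z forward; pixel columns grow to the right and rows downward; lengths in mm; the calibration is good to about 2 mm. A picture is of the moment at which its call begins. There is no depth.
- sign_off(): hands the job in; it is judged then, once.
The state is a dict: "clock": time; "qpos": joint angles; "qvel": joint speeds; "joint_efforts": joint torques, N m; "eef_pos": TCP position; "tcp_rot": TCP orientation; "contact_force": force on the tool from outside, world axes, zero at the start; "wrist_torque": the same for the moment, N m; "opening": opening from 0.0 (shut) to 1.0 (fully open); "grasp_force": force on a finger pad.
Only numpy, scipy, OpenCV 4.12 (cv2) and the standard library are available. Lean on these libraries where they do the work, as an engineer would, in place of code of your own. Each camera call takes 0.05 s, during which the arm holds its last target. There are 200 camera calls.

### The job

Using the lever of the round steel pot, tip the pot forward on its stand until both beeswax bars have dropped into the dark grey tray beneath it, then swing the empty pot back upright and let go of the lever. Leave the neighbouring square hopper as it is.

Things in the scene. Friction and masses are not known exactly. Their poses are not given: they have to be found in the camera images.
- round_pot (a joint): tilt of the round steel pot (106 mm across its mouth, 80 mm tall) hung between two aluminium uprights. 0 = upright, against a stop; grows as its mouth tips over away from the robot, to the stand's +x; far stop 2.4 rad. The bars slide out between 1.3 and 2.2 rad. The pivot is stiff, so the pot stays about where it is left; about 3 to 6 N at the lever's grip moves it.
- round_pot_grip (a point): middle of the lever's grip: a dark level round bar, 16 mm thick, 45 mm of it free, along y, outside the upright, 130 mm to the stand's -y of the pot's middle. It moves on a 100 mm arc about the pivot axis: pot upright, the lever leans 62 degrees from vertical towards the robot (grip 197 mm above the table); tipping carries it up and over. The bar can turn in loosely closed fingers.
- round_pot_pivot (a point): point on the round pot's pivot axis midway between the uprights, 150 mm above the table, fixed to the stand. y = pivot axis (lever on its -y side), x = the way the pot tips, z up. The stand is fixed to the table, turned up to 0.15 rad; its uprights are 166 mm high.
- round_pot_tray_in (a point): centre of the inner floor of the dark grey plastic tray under the round pot (260 x 146 mm outside, 42 mm high, walls and floor 4 mm), fixed to the stand; x along its 260 mm length, same axes as the stand. It lies 55 mm in front (stand's +x) of the pivot.
- bar_a: a round, pale yellow moulded beeswax bar, 50 mm across, 22 mm thick, about 45 g; origin at the centre of its underside. It starts in the round pot.
- bar_b: a round, pale yellow moulded beeswax bar, 50 mm across, 22 mm thick, about 45 g; origin at the centre of its underside. It starts in the round pot on top of the other.
- square_hopper (a joint): tilt of the neighbouring square steel hopper (86 x 86 x 80 mm, holding two black jar lids) on a stand, tray and lever just like the round pot's; 0 = upright. Either one may be on the left. It is not to be tipped.
There are look-alikes about, which are no part of the job. Leave any red look-alike of the bar_b alone.

How it is judged:
By the outcome, as a careful person would: the job done as asked, in the order asked, and still so for the second after the job is handed in, with the robot touching nothing.
It also fails if it takes over 48 s, if anything falls off the work surface, if the arm or the gripper's body presses on something with over 40 N, if the wrist force passes 120 N, or if a joint passes its speed limit or range.

## Working session

There is one attempt and no reset: what is moved stays moved. The work goes in short steps, Python scripts to look and compute and a shell command to move; the robot and the scene stay as the last step left them, time stands still between calls to the robot, and variables do not carry over. Pictures are saved under pics/ and viewed, at most 10 in all, crops included, and the job is handed in when it is done.

```bash
ls; mkdir -p pics; python3 - <<'E'
from rig import r,cams
import cv2
for n in("side","top"):
    f=cams.grab_frame(n); cv2.imwrite(f"pics/{n}0.png",cv2.resize(f["image"][:,:,::-1],None,fx=1.5,fy=1.5))
    print({k:v for k,v in f.items() if k!="image"})
print(r.sense(), r.finger_overhang)
E
```

```text
pics
{'fx': 381.8597726887118, 'fy': 381.8597726887118, 'cx': 254.6964738417469, 'cy': 192.78804903442582, 'position': array([245.33409142, 446.82169975, 707.524891  ]), 'orientation': array([-2.44129881,  0.01585128, -2.64390185])}
{'fx': 371.1563300420131, 'fy': 371.1563300420131, 'cx': 261.3693344906743, 'cy': 194.18320189005348, 'position': array([422.50962007,  16.8101057 , 989.43744025]), 'orientation': array([-3.09378001, -0.00681248, -1.58250686])}
{'clock': 0.1, 'qpos': array([ 1.27261527e+00,  3.53594626e-01,  1.63408408e+00,  4.84037505e-05,
        1.15521582e+00, -2.36480751e-03]), 'qvel': array([ 0.00182083, -0.00118822, -0.00220408, -0.00160089, -0.00182362,
       -0.00172645]), 'joint_efforts': array([-3.93407900e-04, -6.06361055e+01, -3.42819536e+01, -1.59721861e-05,
        3.84407569e-03, -3.66844279e-05]), 'eef_pos': array([182.04126395, 597.45850451, 249.61651517]), 'tcp_rot': array([-3.14029089e+00, -4.73367982e-05,  2.84575681e+00]), 'contact_force': array([ 0.38395053,  0.62063296, -0.40419561]), 'wrist_torque': array([ 0.00555811, -0.02498355, -0.00994253]), 'grasp_force': 0.0, 'opening': 0.9975353360558652} 19.0
```

View pics/side0.png

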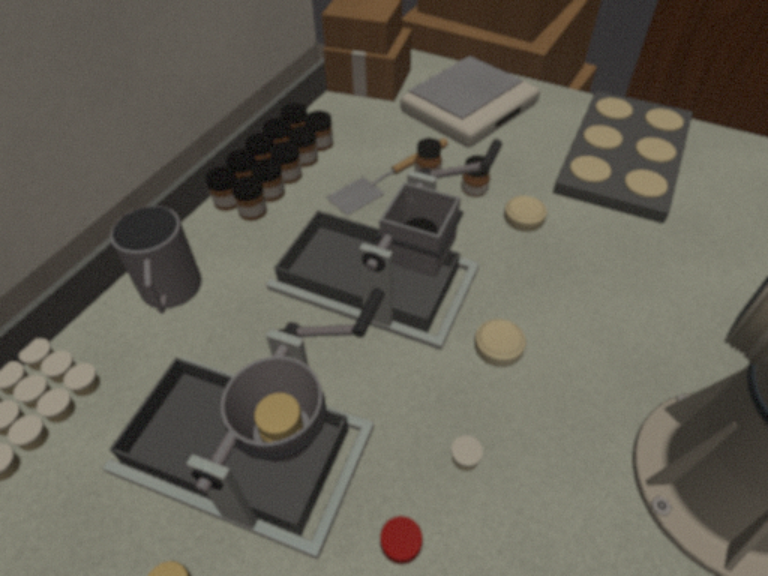

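View pics/top0.png

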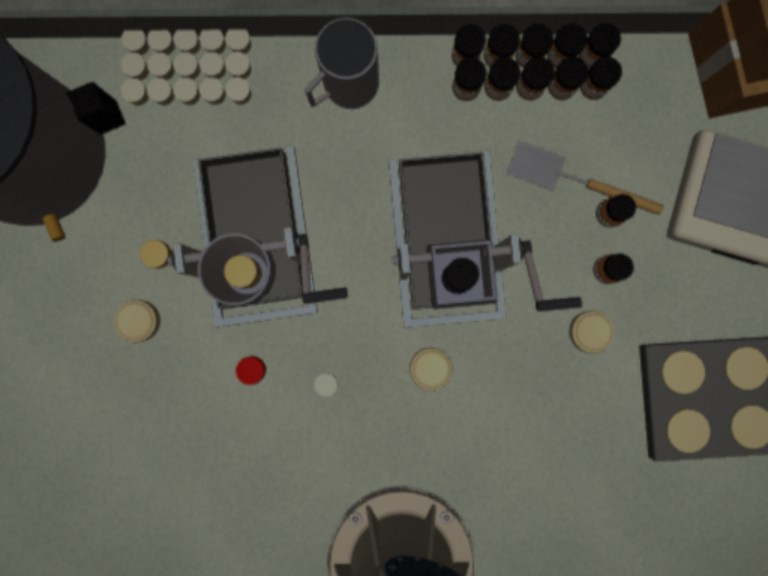

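The top view shows the round pot on the left with its uprights at display pixels (180,258) and (291,242). Its grip runs from (305,296) to (346,293). In the side view the grip runs from (380,292) to (360,332).

```bash
cat > h.py <<'E'
import numpy as np
from scipy.spatial.transform import Rotation as R
C={"side":(381.86,254.696,192.788,[245.334,446.822,707.525],[-2.44129881,0.01585128,-2.64390185]),
"top":(371.156,261.369,194.183,[422.51,16.81,989.437],[-3.09378001,-0.00681248,-1.58250686])}
def ray(n,u,v,s=1.5):
    f,cx,cy,p,o=C[n]; d=R.from_euler('xyz',o).apply([((u+.5)/s-.5-cx)/f,((v+.5)/s-.5-cy)/f,1]); return np.array(p),d
def onz(n,u,v,z,s=1.5):
    p,d=ray(n,u,v,s); return p+d*(z-p[2])/d[2]
def pix(n,X,s=1.5):
    f,cx,cy,p,o=C[n]; q=R.from_euler('xyz',o).inv().apply(np.array(X)-p); q=q/q[...,2:]; return np.stack([(q[...,0]*f+cx+.5)*s-.5,(q[...,1]*f+cy+.5)*s-.5],-1)
def tri(a,b):
    A=[];B=[]
    for p,d in(a,b):
        M=np.eye(3)-np.outer(d,d)/(d@d); A.append(M);B.append(M@p)
    return np.linalg.lstsq(np.vstack(A),np.hstack(B),rcond=None)[0]
E
python3 - <<'E'
from h import *
np.set_printoptions(precision=1,suppress=True)
print("uprights",onz("top",180,258,166),onz("top",291,242,166))
print("grip",onz("top",305,296,197),onz("top",346,293,197),onz("side",370,312,197))
print("tri",tri(ray("top",326,295),ray("side",370,312)))
for a in[(195,160),(296,149),(315,312),(217,325)]: print(onz("top",*a,5))
import cv2
from rig import cams
for n,(x,y,w,h) in dict(top=(100,90,150,130),side=(60,170,220,200)).items():
    im=cams.grab_frame(n)["image"][:,:,::-1]
    cv2.imwrite(f"pics/c_{n}.png",cv2.resize(im[y:y+h,x:x+w],None,fx=[4,3][n=="side"],fy=[4,3][n=="side"],interpolation=cv2.INTER_CUBIC))
E
```

```text
uprights [515.1 324.6 166. ] [537.2 160.3 166. ]
grip [455.4 135.3 197. ] [459.   76.9 197. ] [454.3 108.3 197. ]
tri [456.3 105.7 192.9]
[708.7 359.2   5. ]
[726.9 178.9   5. ]
[434.9 146.5   5. ]
[414. 319.   5.]
```

View pics/c_top.png

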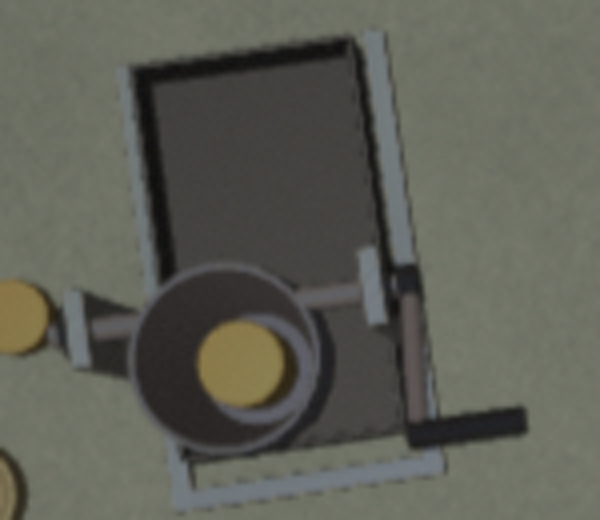

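View pics/c_side.png

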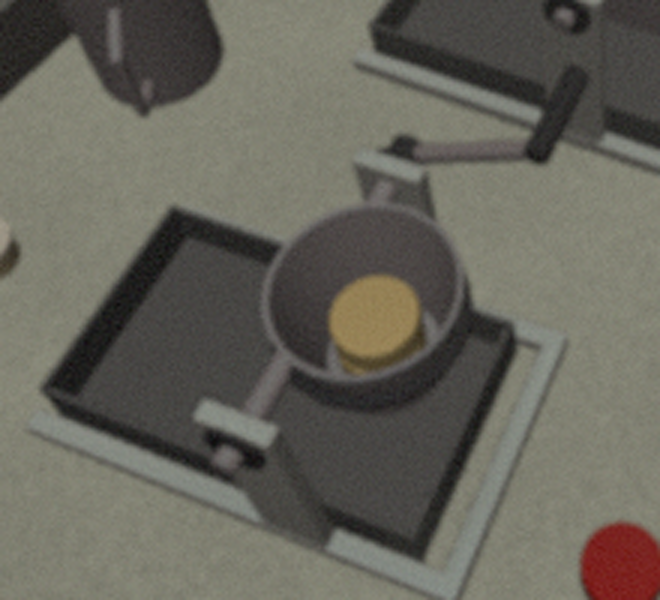

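The crops give the uprights at (75,330) and (372,287), and the grip bar from (424,432) to (526,419) in the top crop. In the side crop the grip runs from (575,72) to (540,152), and both bars are in the pot. Next I'll fit the stand pose.

```bash
cat >> h.py <<'E'
def toolrow(T,yaw,pos=None,rot=None):
    from rig import r
    s=r.sense(); p=s["eef_pos"]; Q=R.from_euler('xyz',s["tcp_rot"])
    return Q.inv().apply(np.array(T)-p)/1000, (Q.inv()*R.from_euler('xyz',[np.pi,0,yaw])).as_rotvec()
E
python3 - <<'E'
from h import *
from scipy.optimize import least_squares
np.set_printoptions(precision=4,suppress=True)
# observations in raw pixels; stand-frame points rel pivot
t=lambda u,v:((u+.5)/4-.5+100,(v+.5)/4-.5+90)
s=lambda u,v:((u+.5)/3-.5+60,(v+.5)/3-.5+170)
g=[-88.3,-130,47]
obs=[("top",t(475,425.5),g),("side",s(559,108),g)]
pairs=[(t(75,330),t(372,287))]
def res(p):
    c,sn=np.cos(p[2]),np.sin(p[2]); M=np.array([[c,-sn,0],[sn,c,0],[0,0,1]]); o=np.array([p[0],p[1],150])
    e=[]
    for n,uv,X in obs: e+=list(pix(n,M@X+o,1)-uv)
    for a,b in pairs:
        e+=list(pix("top",M@[0,p[3],16]+o,1)-a)+list(pix("top",M@[0,-p[3],16]+o,1)-b)
    for a,b in [((120,70),(178,505)),((378,33),(440,462))]:
        d=onz("top",*t(*b),5,1)-onz("top",*t(*a),5,1); e.append((np.arctan2(-d[1],-d[0])-p[2])*50)
    return e
q=least_squares(res,[526,242,.125,83]); p=q.x; print(p,q.fun)
c,sn=np.cos(p[2]),np.sin(p[2]); M=np.array([[c,-sn,0],[sn,c,0],[0,0,1]])
G=M@g+[p[0],p[1],150]; print("grip",G)
print(toolrow([G[0],G[1],265],np.pi/2+p[2]))
E
```

```text
[526.194  245.1638   0.141   83.1488] [-0.5752  0.2354  0.3025 -0.1833  0.1559  0.0009  0.0805 -0.5018 -0.2707
 -0.1361]
grip [457.0344 104.0474 197.    ]
(array([-0.4069, -0.392 , -0.0148]), array([-0.0007,  0.0004,  1.134 ]))
```

```bash
python3 -m crank '[[-0.034,-0.033,-0.0015,0,0,0.095,0],[-0.068,-0.066,-0.003,0,0,0.19,0],[-0.102,-0.099,-0.0045,0,0,0.285,0],[-0.136,-0.132,-0.006,0,0,0.38,0],[-0.17,-0.165,-0.0075,0,0,0.475,0]]' 20; python3 - <<'E'
from h import *
np.set_printoptions(precision=4,suppress=True)
print(toolrow([457,104,265],1.712))
E
```

```text
clock: 0.7
eef_pos: [297.2, 388.8, 257.8]
tcp_rot: [3.142, 0.0, 2.367]
contact_force: [0.9, 0.1, -0.5]
opening: 0.998
grasp_force: 0.0
(array([-0.3134, -0.0918, -0.0072]), array([0.0001, 0.0001, 0.6554]))
```

```bash
python3 -m crank '[[-0.045,-0.013,-0.001,0,0,0.095,0],[-0.09,-0.026,-0.002,0,0,0.19,0],[-0.135,-0.039,-0.003,0,0,0.285,0],[-0.18,-0.052,-0.004,0,0,0.38,0],[-0.225,-0.065,-0.005,0,0,0.475,0]]'; python3 - <<'E'
from h import *
np.set_printoptions(precision=4,suppress=True)
print(toolrow([457,104,265],1.712))
E
```

```text
clock: 1.2
eef_pos: [413.4, 185.3, 263.0]
tcp_rot: [3.141, -0.0, 1.892]
contact_force: [1.1, 0.6, -0.4]
opening: 0.998
grasp_force: 0.0
(array([-0.0909,  0.0157, -0.002 ]), array([ 0.0005, -0.0001,  0.18  ]))
```

```bash
python3 -m crank '[[-0.045,0.008,-0.001,0,0,0.09,0],[-0.091,0.016,-0.002,0,0,0.18,0],[-0.091,0.016,-0.002,0,0,0.18,0],[-0.091,0.016,-0.002,0,0,0.18,0]]'; python3 - <<'E'
from h import *
from rig import cams
import cv2
np.set_printoptions(precision=4,suppress=True)
print(toolrow([457,104,197],1.712))
a=cams.grab_frame("top")["image"][80:230,100:260,::-1];b=cams.grab_frame("side")["image"][150:300,160:320,::-1]
cv2.imwrite("pics/n1.png",cv2.resize(np.hstack([a,b]),None,fx=2.5,fy=2.5))
E
```

```text
clock: 1.6
eef_pos: [457.2, 105.0, 264.6]
tcp_rot: [-3.141, -0.0, 1.713]
contact_force: [-0.3, 0.8, -0.4]
opening: 1.005
grasp_force: 0.0
(array([-0.001 , -0.0003,  0.0676]), array([-0.0004, -0.0003,  0.0014]))
```

View pics/n1.png

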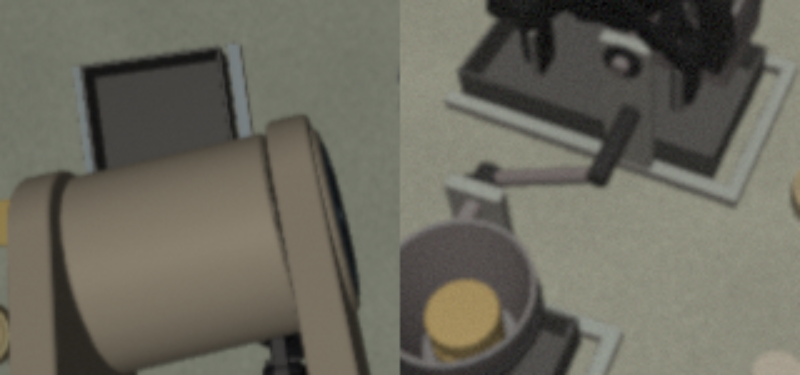

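The side crop shows the open fingers straddling the line above the grip, which is at (615,145). Nothing is in the way, so I'll descend and close.

```bash
python3 -m crank '[[0,0,0.025,0,0,0,0],[0,0,0.05,0,0,0,0],[0,0,0.066,0,0,0,0],[0,0,0.066,0,0,0,0.5],[0,0,0.066,0,0,0,0.7]]' 20 && python3 -m crank '[[0,0,0,0,0,0,0.9],[0,0,0,0,0,0,1],[0,0,0,0,0,0,1],[0,0,0,0,0,0,1],[0,0,0,0,0,0,1]]' 20
```

```text
clock: 2.2
eef_pos: [456.7, 107.0, 199.0]
tcp_rot: [-3.141, -0.0, 1.718]
contact_force: [-0.0, 0.1, 0.7]
opening: 0.693
grasp_force: 0.0
clock: 2.7
eef_pos: [456.6, 106.1, 199.6]
tcp_rot: [-3.141, -0.0, 1.715]
contact_force: [-5.1, 1.0, 8.2]
opening: 0.181
grasp_force: 20.8
```

```bash
python3 -m crank '[[0,0.0044,-0.0076,0,0,0,1],[0,0.0095,-0.0147,0,0,0,1],[0,0.0152,-0.0213,0,0,0,1],[0,0.0214,-0.0274,0,0,0,1],[0,0.0281,-0.033,0,0,0,1]]' 20
```

```text
clock: 3.2
eef_pos: [480.4, 109.2, 231.7]
tcp_rot: [-3.13, 0.0, 1.715]
contact_force: [-22.9, -2.9, 14.7]
opening: 0.178
grasp_force: 21.4
```

```bash
python3 -m crank '[[0,0.0065,-0.006,0,0,0,1],[0,0.0138,-0.0108,0,0,0,1],[0,0.0217,-0.0145,0,0,0,1],[0,0.03,-0.0175,0,0,0,1],[0,0.0384,-0.0198,0,0,0,1]]' 20
```

```text
clock: 3.7
eef_pos: [521.9, 115.1, 252.6]
tcp_rot: [-3.139, 0.001, 1.716]
contact_force: [-9.2, -2.0, 8.8]
opening: 0.175
grasp_force: 20.7
```

```bash
python3 -m crank '[[0,0.0103,-0.0017,0,0,0,1],[0,0.0208,-0.0022,0,0,0,1],[0,0.0313,-0.0017,0,0,0,1],[0,0.0416,0,0,0,0,1],[0,0.0517,0.0027,0,0,0,1]]' 20
```

```text
clock: 4.2
eef_pos: [574.1, 122.6, 249.8]
tcp_rot: [-3.14, 0.001, 1.716]
contact_force: [-4.4, -1.1, 2.8]
opening: 0.177
grasp_force: 20.2
```

```bash
python3 -m crank '[[0,0.0098,0.0037,0,0,0,1],[0,0.0191,0.0085,0,0,0,1],[0,0.0279,0.0142,0,0,0,1],[0,0.036,0.0208,0,0,0,1],[0,0.0434,0.0282,0,0,0,1]]' 20
```

```text
clock: 4.7
eef_pos: [617.7, 129.2, 220.3]
tcp_rot: [3.141, 0.0, 1.716]
contact_force: [-3.5, -1.6, 2.3]
opening: 0.176
grasp_force: 20.8
```

```bash
python3 -m crank '[[0,0.0045,0.0053,0,0,0,1],[0,0.0086,0.011,0,0,0,1],[0,0.0123,0.0169,0,0,0,1],[0,0.0156,0.0231,0,0,0,1],[0,0.0178,0.0278,0,0,0,1]]' 20; python3 -m crank '[[0,0,0,0,0,0,1],[0,0,0,0,0,0,1],[0,0,0,0,0,0,1],[0,0,0,0,0,0,1],[0,0,0,0,0,0,1]]' 20; python3 - <<'E'
from h import *
from rig import cams
import cv2
a=cams.grab_frame("top")["image"][60:250,80:260,::-1];b=cams.grab_frame("side")["image"][170:360,60:260,::-1]
cv2.imwrite("pics/n2.png",cv2.resize(np.hstack([a,b]),None,fx=2,fy=2))
E
```

```text
clock: 5.2
eef_pos: [634.8, 131.9, 192.3]
tcp_rot: [-3.141, -0.0, 1.716]
contact_force: [-3.0, -2.9, 2.4]
opening: 0.177
grasp_force: 21.4
clock: 5.7
eef_pos: [634.5, 131.9, 192.9]
tcp_rot: [-3.142, -0.0, 1.716]
contact_force: [0.2, -2.3, -3.4]
opening: 0.176
grasp_force: 20.9
```

View pics/n2.png

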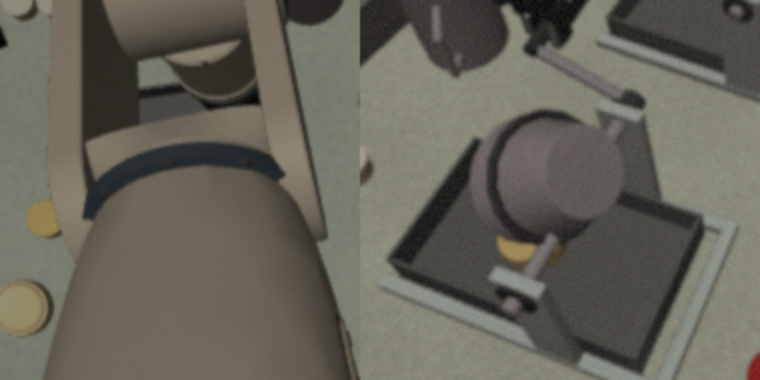

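The pot is inverted and one bar shows in the tray at (525,245). I'll tip a touch further, pause, then look underneath as the pot comes back.

```bash
python3 -m crank '[[0,0.0014,0.0032,0,0,0,1],[0,0.0025,0.0065,0,0,0,1],[0,0.0025,0.0065,0,0,0,1],[0,0.0025,0.0065,0,0,0,1],[0,0.0025,0.0065,0,0,0,1]]' 20;  python3 -m crank '[[0,0,0,0,0,0,1],[0,0,0,0,0,0,1],[0,0,0,0,0,0,1],[0,0,0,0,0,0,1],[0,0,0,0,0,0,1]]' 20; python3 - <<'E'
from h import *
from rig import cams
import cv2
b=cams.grab_frame("side")["image"][190:340,90:260,::-1].astype(float)
cv2.imwrite("pics/n3.png",cv2.resize(np.clip(b*1.6,0,255).astype(np.uint8),None,fx=4,fy=4,interpolation=cv2.INTER_CUBIC))
E
```

```text
clock: 6.3
eef_pos: [637.2, 132.3, 186.2]
tcp_rot: [3.141, -0.0, 1.716]
contact_force: [0.2, -1.9, -2.9]
opening: 0.184
grasp_force: 20.9
clock: 6.8
eef_pos: [637.1, 132.3, 186.4]
tcp_rot: [3.141, -0.0, 1.716]
contact_force: [-0.1, -2.2, -1.9]
opening: 0.18
grasp_force: 20.9
```

View pics/n3.png

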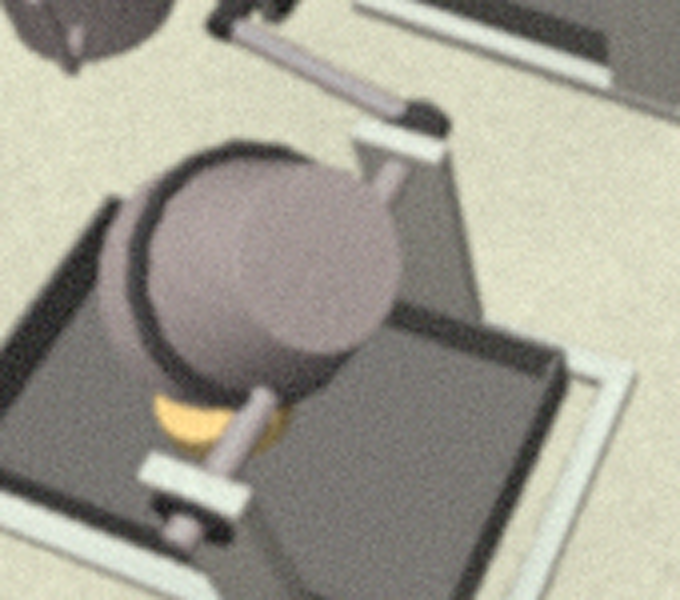

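Bright wax at (190,420) and a darker edge at (275,425) suggest both bars are out. Now I'll swing back.

```bash
python3 -m crank '[[0,-0.004,-0.0097,0,0,0,1],[0,-0.0089,-0.0189,0,0,0,1],[0,-0.0147,-0.0276,0,0,0,1],[0,-0.0215,-0.0356,0,0,0,1],[0,-0.0277,-0.0417,0,0,0,1]]' 20; python3 -m crank '[[0,-0.0081,-0.0066,0,0,0,1],[0,-0.0169,-0.0123,0,0,0,1],[0,-0.0262,-0.0171,0,0,0,1],[0,-0.036,-0.0208,0,0,0,1],[0,-0.0461,-0.0235,0,0,0,1]]' 20
```

```text
clock: 7.35
eef_pos: [610.4, 128.7, 230.1]
tcp_rot: [3.138, -0.001, 1.716]
contact_force: [6.6, 1.0, 0.4]
opening: 0.173
grasp_force: 19.8
clock: 7.85
eef_pos: [565.2, 122.5, 254.4]
tcp_rot: [3.136, -0.001, 1.716]
contact_force: [4.5, 3.5, 2.5]
opening: 0.177
grasp_force: 20.3
```

```bash
python3 -m crank '[[0,-0.0103,-0.0017,0,0,0,1],[0,-0.0208,-0.0022,0,0,0,1],[0,-0.0313,-0.0017,0,0,0,1],[0,-0.0416,0,0,0,0,1],[0,-0.0517,0.0027,0,0,0,1]]' 20; python3 -m crank '[[0,-0.0082,0.0031,0,0,0,1],[0,-0.016,0.0068,0,0,0,1],[0,-0.0236,0.0112,0,0,0,1],[0,-0.0307,0.0163,0,0,0,1],[0,-0.0373,0.022,0,0,0,1]]' 20; python3 - <<'E'
from h import *
from rig import cams
import cv2
b=cams.grab_frame("side")["image"][190:360,70:270,::-1].astype(float)
cv2.imwrite("pics/n4.png",cv2.resize(np.clip(b*1.6,0,255).astype(np.uint8),None,fx=3,fy=3,interpolation=cv2.INTER_CUBIC))
E
```

```text
clock: 8.35
eef_pos: [511.8, 114.2, 248.9]
tcp_rot: [-3.142, -0.0, 1.716]
contact_force: [1.5, 4.2, 4.9]
opening: 0.18
grasp_force: 21.8
clock: 8.85
eef_pos: [475.4, 108.4, 226.3]
tcp_rot: [-3.141, 0.0, 1.716]
contact_force: [1.7, 2.1, 0.3]
opening: 0.177
grasp_force: 21.2
```

View pics/n4.png

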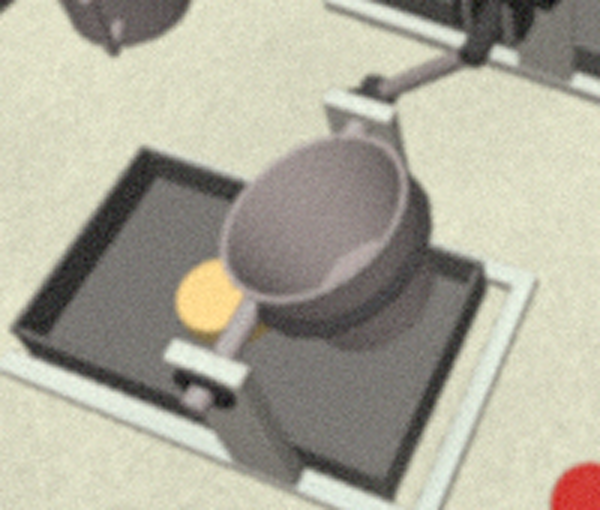

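```bash
python3 -m crank '[[0,-0.0061,0.0062,0,0,0,1],[0,-0.0117,0.0129,0,0,0,1],[0,-0.0166,0.0201,0,0,0,1],[0,-0.0193,0.0246,0,0,0,1],[0,-0.0206,0.0275,0,0,0,1]]' 20; python3 -m crank '[[0,-0.0003,0.001,0,0,0,1],[0,-0.0005,0.002,0,0,0,1],[0,-0.0005,0.002,0,0,0,1]]' 20
```

```text
clock: 9.4
eef_pos: [456.6, 105.8, 200.8]
tcp_rot: [3.139, 0.0, 1.716]
contact_force: [-0.6, -0.2, 28.2]
opening: 0.177
grasp_force: 23.7
clock: 9.7
eef_pos: [456.6, 105.8, 199.7]
tcp_rot: [3.138, 0.0, 1.716]
contact_force: [-3.2, -1.7, 27.4]
opening: 0.177
grasp_force: 24.2
```

It's against the stop with an upward push of about 27 N. Now I'll release and withdraw upward.

```bash
python3 -m crank '[[0,0,-0.003,0,0,0,0.6],[0,0,-0.003,0,0,0,0.3],[0,0,-0.003,0,0,0,0],[0,0,-0.003,0,0,0,0],[0,0,-0.003,0,0,0,0]]' 20; python3 -m crank '[[0,0,-0.02,0,0,0,0],[0,0,-0.05,0,0,0,0],[0,0,-0.09,0,0,0,0],[0,0,-0.12,0,0,0,0],[0,0,-0.12,0,0,0,0]]' 20;python3 -m crank '[[0,-0.03,0,0,0,0,0],[0,-0.07,0,0,0,0,0],[0,-0.11,0,0,0,0,0],[0,-0.13,0,0,0,0,0],[0,-0.13,0,0,0,0,0]]' 20; python3 - <<'E'
from h import *
from rig import cams
import cv2
a=cams.grab_frame("top")["image"][80:240,90:250,::-1];b=cams.grab_frame("side")["image"][170:360,70:270,::-1]
f=lambda i:cv2.resize(np.clip(i*1.6,0,255).astype(np.uint8),(400,400),interpolation=cv2.INTER_CUBIC)
cv2.imwrite("pics/n5.png",np.hstack([f(a),f(b)]))
E
```

```text
clock: 10.2
eef_pos: [454.7, 105.6, 199.9]
tcp_rot: [-3.141, 0.0, 1.716]
contact_force: [0.5, -0.1, 0.5]
opening: 0.992
grasp_force: 0.0
clock: 10.7
eef_pos: [457.1, 106.1, 324.3]
tcp_rot: [3.135, -0.0, 1.716]
contact_force: [1.4, 0.3, -0.1]
opening: 1.0
grasp_force: 0.0
clock: 11.2
eef_pos: [323.9, 86.4, 319.5]
tcp_rot: [-3.14, 0.0, 1.716]
contact_force: [0.1, -0.4, 0.4]
opening: 0.998
grasp_force: 0.0
```

View pics/n5.png

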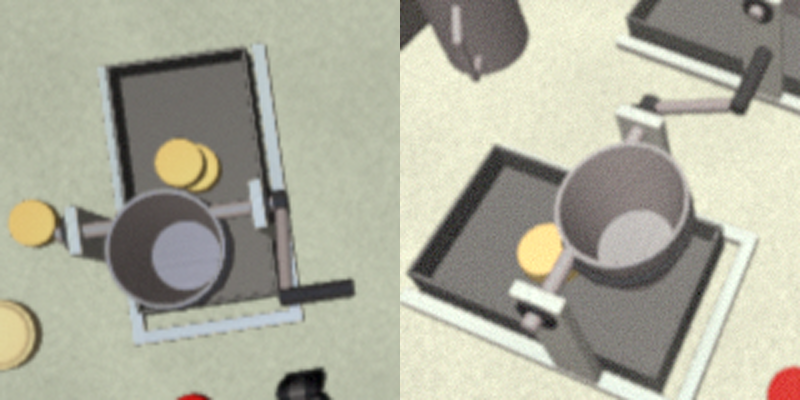

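The top view shows both bars in the tray, at (180,162) and (205,168). The pot is empty and upright, with the lever back at its starting position, and the gripper is clear.

```bash
python3 -c "
from rig import sign_off
print(sign_off())"
```

```text
the job is handed in; nothing more can be done
None
```

I tipped both beeswax bars into the dark grey tray, swung the empty pot back upright against its stop and let go of the lever. The square hopper was left untouched, and I handed the job in at about 11 s.

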